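Hang a slotted bracket on the headed pin of a painting stand

ROBOT

A 7-joint arm with a two-finger parallel gripper is mounted at the origin on a cart in front of the work surface, level with it; the furniture and walls round the work are solid. World frame = base frame: x ahead of the robot, y to its left, z up, the work surface at z = 0. Lengths are in m, angles in rad, forces in N, time in s.
With the tool pointing down it reaches from about 0.4 to 0.875 m from the base axis. Payload 6.5 kg.
Tool frame: the origin (TCP) lies at the very end of the fingers, on their centre line; the grasp point (between the pads) lies 19 mm behind it; z points along the fingers, y is the direction in which the jaws open and shut (so a half turn about z gives the same grasp; the last joint's range is limited). The gripper opens to 85 mm and grips with 20 to 120 N. Pads are 22 mm wide; open, the fingers measure 114 mm over their backs; the gripper's body (76 mm by 85 mm) begins 54 mm behind the grasp point. The pads swing forward as they close: fully open they stand 13 mm farther back than shut.
Start: joints at [1.269, 0.536, -0.004, 1.538, 0.003, 1.067, -0.071], TCP at [0.152, -0.632, 0.231] pointing down, gripper open.
Joint ranges: [-2.7, 2.7], [-0.37, 2.16], [-1.27, 1.26], [0.24, 2.4], [-1.31, 4.45], [0.19, 1.91], [-2.76, 2.76]. Speed limits (rad/s): [2.39, 2.39, 3.14, 3.14, 3.14, 3.14, 3.14].

INTERFACE

Orientations are given as a unit quaternion [w, x, y, z].
In Python, from station import r gives the robot as it stands. The module is installed in compiled form; this text tells all that it offers. Calls block until the motion is done:
- r.move_to(position, orientation): joint-space move of the TCP to a pose.
- r.servo_line(position, ori=None, vel=0.15, f_stop=None): straight line of the TCP; ori=None keeps the orientation; vel is the mean speed in m/s. With f_stop (N) it stops when the force on the tool has changed by that much, and returns True; else False.
- r.move_joints(angles): joint-space move.
- r.release() and r.grasp(effort=None): open the fingers fully, or close them until they stop; effort is the grip in N (None keeps the last).
- r.dwell(seconds).
- r.inverse_kinematics(position, orientation): joint angles nearest the present ones, or None.
- r.grab_frame(name): name is "scene" or "top" or "wrist"; returns a dict with "pixels" (420x560x3 uint8, blue, green, red), "K" (3x3 intrinsics, pixels), "world_from_camera" (4x4, takes a point from camera to world coordinates). Camera axes: x right, y up, looking along -z (the intrinsics and any distortion apply to the point x, -y, -z); pixel columns grow to the right and rows downward; lengths in m; the calibration is good to about 2 mm. The wrist camera is an equidistant fisheye: a pixel r from the principal point sees the ray r / f radians off the axis. A picture is of the moment at which its call begins. There is no depth.
A pose or a line that the arm cannot do raises r.MotionError and nothing moves.
- r.job_done(): hands the job in, once; it reports no verdict.
Trained networks look in a picture, given as the dict that the camera call returned (one of the last four; its "shot" number tells which), for a name from the list of things; names that differ only in an ending like _2 or _b are one class to them, and where a whole thing is asked for, a point or a joint stands for the part that bears it (a point fixed in the world has none). Each returns a list of dicts, best first, with "confidence" (0 to 1); they miss things now and then, are a little off and sometimes report something else, mostly with a low value. They report only what shows in the picture. A call takes as long as a camera call.
- r.recognise(picture, query): "position" ([row, column] in pixels, amid what is visible of it).
- r.landmark_of(picture, query): "position" ([row, column] in pixels: a listed point, or the origin of a listed thing).
Readings, each from a call of its own:
- r.read_clock(): time.
- r.read_joint_positions(): joint angles.
- r.read_qvel(): joint speeds.
- r.read_joint_efforts(): joint torques, N m.
- r.read_tcp_pos(): TCP position.
- r.read_ee_rot(): TCP orientation.
- r.read_force(): force on the tool from outside, world axes, zero at the start.
- r.read_moment(): the same for the moment, N m.
- r.read_gripper_width(): finger opening in m.
Only numpy, scipy, OpenCV 4.12 (cv2) and the standard library are available. Lean on these libraries where they do the work, as an engineer would, in place of code of your own. Each camera call takes 0.05 s, during which the arm holds its last target.

TASK

Lift the bracket whose slot is open at its side edge out of its wooden rest and hang it on the headed pin of the stand: slide the slot sideways over the pin, behind the pin's head, then let the bracket down until the pin is fully home in the top of the slot, and leave it hanging there by itself. The pin's exact height must be felt for: touch and slide gently, never pressing the bracket against the stand with more than 25 N. Leave the other plate, with the closed slot, and the rest of the bench as they are.

Things in the scene. Friction and masses are not known exactly. Their poses are not given: they have to be found in the camera images.
- bracket: bracket to hang, 0.2-0.33 kg, both faces alike: grey steel plate 70 mm wide (its y), 10 thick (x), 130 high (z), two 9 mm holes near its foot, a tab 30 mm wide and 10 thick on the middle of its top edge, up to 170 mm. Origin: middle of the lower edge. It stands upright in a rest. L-shaped slot, open at the +y side edge, see bracket_channel and bracket_seat.
- bracket_channel (a point): mouth of the bracket's slot, mid-width at its +y side edge: 35 mm to +y, 85 mm above the lower edge. The level channel, 13 mm wide (78.5 to 91.5 mm above the lower edge), runs in from here to y = -6.5 mm, where it ends under the riser. Axes as the bracket's.
- bracket_seat (a point): where the pin's axis lies when the bracket hangs home: y = 0, 100 mm above the lower edge, 5 mm under the closed top of the slot's riser (y -6.5 to +6.5 mm), which leads straight up from the channel's inner end. 15 mm above the channel's middle. Axes as the bracket's.
- bracket_grip (a point): centre of the bracket's tab, 150 mm above its lower edge, axes as the bracket's. Grasp here from above across the 10 mm thickness (x).
- stand: fixed painting stand, origin under its foot, below the middle of the pin. Foot 110 x 100 x 8 mm (x -50 to +60), column 30 mm wide, 148 high at x 21 to 33 mm. On it a clamp carriage: x 9 to 39 mm, 40 wide, 24 high, with a 14 mm knob that sticks out 12 mm to -y at x = 28. The bench is free on its -y side. The carriage carries the pin, see stand_mark.
- stand_mark (a point): reference point 119 mm above the stand's underside, axes as the stand's. The level pin (10 mm diameter, middle at x = y = 0, free for x -9 to +9) points to -x, towards the robot; its 24 mm head fills x -14 to -9. It is clamped by hand: its axis is 4 to 28 mm above this mark, height not measured, and yields 1 mm per 8 N (at most 1.2 mm) in a rubber bush. Bracket hangs with its x along this x.
- rest_a: fixed wooden block that holds the bracket, 64 x 90 x 42 mm, with a groove 12 mm wide and 28 deep along its y. Origin at its underside. The two rests trade places from run to run. Between them and the stand a flat black case (under 0.1 m high) lies at world x 0.33 to 0.48; a red drawer cabinet (about 0.3 m high) stands behind the stand, from world x = 0.56 on.
- closed_plate_grip (a point): centre of the tab of the other plate (150 mm above its lower edge), which stands in a like rest: same outline and tab as the bracket, but its slot (42 x 13 mm) is closed all round. Not to be moved.
- spray_can: upright spray can, 52 mm diameter, 161 mm high, loose, at the back; origin at its underside. Not to be moved.
- grease_tin: round brown tin, 68 mm diameter, 58 mm high, loose, left of the black case; origin at its underside. Not to be moved.

How it is judged:
By the outcome, as a careful person would: the job done as asked, in the order asked, and still so for the second after the job is handed in, with the robot touching nothing.
It also fails if it takes over 61 s, if anything falls off the work surface, if the arm or the gripper's body presses on something with over 40 N, if the wrist force passes 120 N, or if a joint passes its speed limit or range.

## Working session

There is one attempt and no reset: what is moved stays moved. The work goes in short steps, each a Python script; the robot and the scene stay as the last script left them, time stands still between calls to the robot, and variables do not carry over. Pictures are saved under pics/ and viewed, and the job is handed in when it is done.

```bash
mkdir -p pics; ls
cat > h.py <<'E'
import numpy as np, cv2
from station import r
def ray(f,rc):
    K=np.array(f["K"]);T=np.array(f["world_from_camera"])
    u=(rc[1]-K[0,2])/K[0,0]; v=(rc[0]-K[1,2])/K[1,1]
    if f.get("_fish"):
        t=np.hypot(u,v); s=np.sin(t)/t if t>1e-9 else 1
        d=np.array([u*s,v*s,np.cos(t)])
    else: d=np.array([u,v,1.])
    d=np.array([d[0],-d[1],-d[2]]); d/=np.linalg.norm(d)
    return T[:3,3],T[:3,:3]@d
def proj(f,p):
    K=np.array(f["K"]);T=np.array(f["world_from_camera"])
    q=T[:3,:3].T@(np.array(p)-T[:3,3]); q=np.array([q[0],-q[1],-q[2]])
    if f.get("_fish"):
        n=np.hypot(q[0],q[1]); t=np.arctan2(n,q[2]); q2=q[:2]/max(n,1e-9)*t
    else: q2=q[:2]/q[2]
    return np.array([K[1,1]*q2[1]+K[1,2],K[0,0]*q2[0]+K[0,2]])
def tri(obs):
    A=np.zeros((3,3));b=np.zeros(3)
    for f,rc in obs:
        o,d=ray(f,rc);P=np.eye(3)-np.outer(d,d);A+=P;b+=P@o
    p=np.linalg.solve(A,b)
    return p,[np.round(proj(f,p)-np.array(rc),1) for f,rc in obs]
def grab(n):
    f=r.grab_frame(n)
    if n=="wrist": f["_fish"]=True
    return f
E
python3 - <<'E'
from h import *
for n in ["scene","top","wrist"]:
    f=grab(n); cv2.imwrite(f"pics/{n}0.png",f["pixels"])
    print(n,np.round(f["K"],1).tolist(),np.round(f["world_from_camera"],3).tolist())
    for q in ["bracket","bracket_channel","bracket_seat","bracket_grip","stand","stand_mark","rest_a","closed_plate_grip","spray_can","grease_tin"]:
        try:
            print(q,[(np.round(d["position"],1).tolist(),round(d["confidence"],2)) for d in r.landmark_of(f,q)][:3])
        except Exception as e: print(q,e)
print(r.read_clock(), r.read_ee_rot())
E
```

```text
pics
scene [[455.1, 0.0, 281.9], [0.0, 455.1, 207.6], [0.0, 0.0, 1.0]] [[-0.852, 0.331, -0.406, 0.005], [-0.523, -0.506, 0.686, 0.985], [0.022, 0.796, 0.604, 0.961], [0.0, 0.0, 0.0, 1.0]]
bracket [([252.7, 254.5], 0.96), ([256.4, 254.9], 0.73)]
bracket_channel [([240.1, 243.6], 0.61)]
bracket_seat [([230.9, 255.0], 0.96), ([237.8, 243.9], 0.2)]
bracket_grip [([216.7, 250.1], 0.58), ([179.6, 356.7], 0.37)]
stand [([208.6, 353.7], 0.89)]
stand_mark [([178.7, 354.7], 0.68)]
rest_a [([254.8, 252.0], 0.91)]
closed_plate_grip [([243.2, 224.9], 0.86)]
spray_can [([217.6, 247.5], 0.92), ([179.9, 359.0], 0.32)]
grease_tin [([254.5, 252.5], 0.59), ([296.5, 291.3], 0.57)]
top [[383.7, 0.0, 278.1], [0.0, 383.7, 215.7], [0.0, 0.0, 1.0]] [[-0.005, 0.998, -0.063, 0.471], [-1.0, -0.006, -0.004, 0.019], [-0.004, 0.063, 0.998, 1.249], [0.0, 0.0, 0.0, 1.0]]
bracket [([201.8, 235.0], 0.7), ([204.8, 237.1], 0.37)]
bracket_channel [([199.8, 218.8], 0.49)]
bracket_seat [([199.9, 232.5], 0.52)]
bracket_grip [([194.9, 226.2], 0.48)]
stand [([254.8, 363.9], 0.93), ([202.5, 181.1], 0.51), ([166.6, 278.0], 0.51)]
stand_mark [([249.0, 371.5], 0.84), ([203.2, 180.3], 0.27)]
rest_a [([204.6, 235.7], 0.86), ([201.2, 180.6], 0.16)]
closed_plate_grip [([202.7, 180.1], 0.48)]
spray_can [([163.8, 277.3], 0.89)]
grease_tin [([255.7, 217.7], 0.77)]
wrist [[325.2, 0.0, 283.8], [0.0, 325.2, 216.0], [0.0, 0.0, 1.0]] [[0.232, 0.932, 0.278, 0.222], [-0.973, 0.222, 0.068, -0.616], [0.001, -0.286, 0.958, 0.374], [0.0, 0.0, 0.0, 1.0]]
bracket []
bracket_channel []
bracket_seat []
bracket_grip []
stand []
stand_mark []
rest_a []
closed_plate_grip []
spray_can []
grease_tin []
1.65 [ 1.38320631e-05  9.93056612e-01  1.17637428e-01 -4.61577486e-06]
```

View pics/scene0.png

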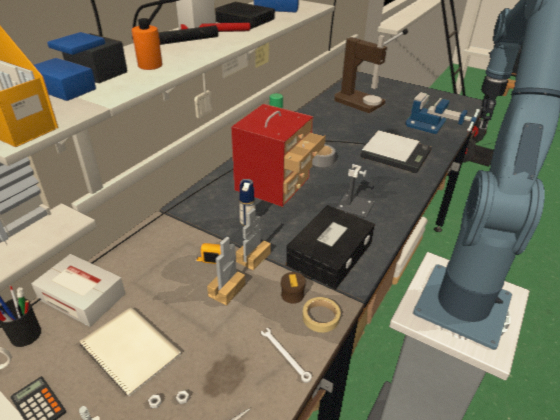

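View pics/top0.png

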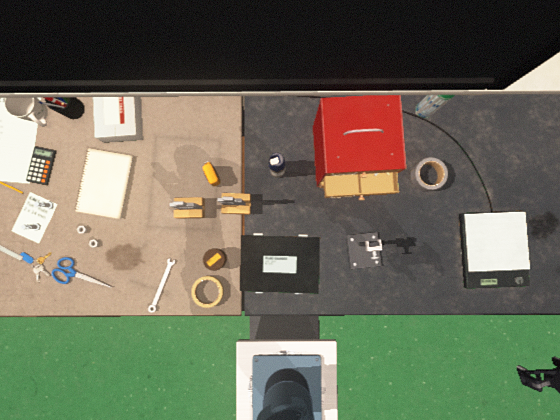

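Run:
```python
import cv2
a=cv2.imread('pics/scene0.png')[170:320,190:390]
cv2.imwrite('pics/sc_crop.png',cv2.resize(a,None,fx=4,fy=4,interpolation=cv2.INTER_CUBIC))
a=cv2.imread('pics/top0.png')[140:290,150:410]
cv2.imwrite('pics/top_crop.png',cv2.resize(a,None,fx=3,fy=3,interpolation=cv2.INTER_CUBIC))
```

```text
(no output)
```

View pics/sc_crop.png

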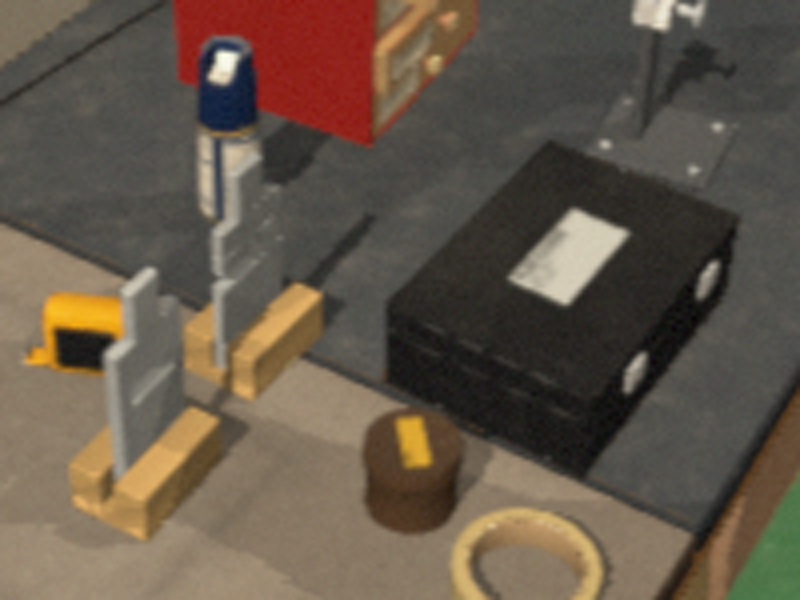

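View pics/top_crop.png

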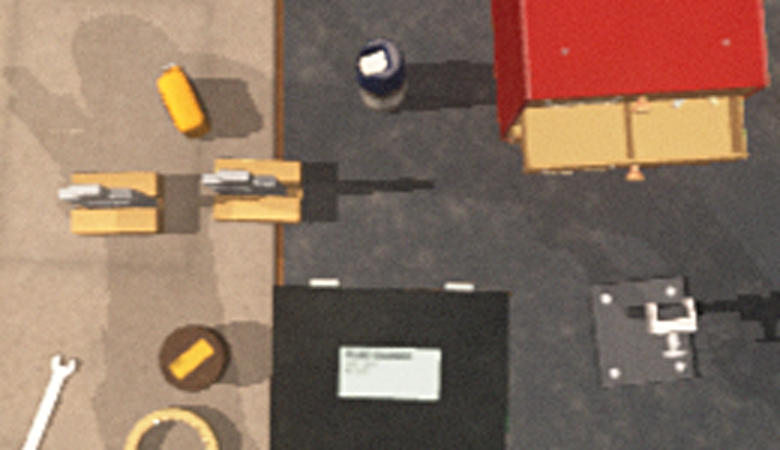

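Run:
```python
from h import *
r_=[]
s=grab("scene");t=grab("top")
for q in ["bracket","bracket_channel","bracket_seat","bracket_grip","stand","stand_mark","rest_a","closed_plate_grip","spray_can","grease_tin"]:
    a=r.landmark_of(s,q);b=r.landmark_of(t,q)
    out=[]
    for i in a[:2]:
        for j in b[:2]:
            p,e=tri([(s,i["position"]),(t,j["position"])]); out.append((np.round(p,3).tolist(),float(np.abs(e).max())))
    print(q,out)
print(r.read_clock())
```

```text
bracket [([0.591, 0.162, 0.015], 0.7)]
bracket_channel [([0.591, 0.206, 0.114], 1.4), ([0.526, 0.202, -0.054], 26.6)]
bracket_seat [([0.595, 0.159, 0.104], 0.3)]
bracket_grip [([0.592, 0.164, 0.162], 2.4), ([0.633, 0.196, 0.06], 8.8)]
stand [([0.432, -0.25, 0.003], 0.6), ([0.563, -0.112, 0.054], 52.4)]
stand_mark []
rest_a [([0.59, 0.163, 0.017], 1.5), ([0.598, 0.182, 0.033], 4.4)]
closed_plate_grip []
spray_can [([0.706, 0.034, 0.003], 1.3)]
grease_tin [([0.42, 0.221, -0.008], 1.9), ([0.541, 0.163, -0.105], 23.2)]
2.75
```

```bash
cat >> h.py <<'E'
def Q(phi): 
    a=np.radians(phi)/2; return np.array([0,np.cos(a),np.sin(a),0])
E
python3 - <<'E'
from h import *
for p,ph in [((.37,-.27,.36),0),((.39,-.15,.34),0),((.592,.162,.35),90),((.592,.162,.145),90),((.45,.0,.3),45),((.365,-.25,.30),0),((.432,-.25,.17),0),((.432,-.25,.17),180)]:
    j=r.inverse_kinematics(list(p),Q(ph)); print(p,ph,None if j is None else np.round(j,2))
t=r.read_clock();r.move_to([.37,-.27,.36],Q(0));print(r.read_clock()-t)
a=grab("wrist");cv2.imwrite("pics/w1.png",a["pixels"])
t=r.read_clock();r.move_to([.40,-.15,.34],Q(0));print(r.read_clock()-t)
b=grab("wrist");cv2.imwrite("pics/w2.png",b["pixels"])
for q in ["stand","stand_mark"]:
    A=r.landmark_of(a,q);B=r.landmark_of(b,q);print(q,A[:2],B[:2])
    if A and B:
        p,e=tri([(a,A[0]["position"]),(b,B[0]["position"])]);print(p,e)
import pickle;pickle.dump((a,b),open("w12.pkl","wb"))
E
```

```text
(0.37, -0.27, 0.36) 0 [ 0.69  0.08 -0.17  1.84  0.02  1.22 -1.05]
(0.39, -0.15, 0.34) 0 [ 0.61  0.03 -0.36  1.95  0.01  1.16 -1.32]
(0.592, 0.162, 0.35) 90 [ 0.32  0.56 -1.    1.45  0.47  1.39 -0.7 ]
(0.592, 0.162, 0.145) 90 [ 0.26  0.76 -0.89  1.67  0.66  1.04 -0.85]
(0.45, 0.0, 0.3) 45 [ 0.53  0.17 -0.69  1.93  0.12  1.09 -1.  ]
(0.365, -0.25, 0.3) 0 [ 0.68  0.11 -0.2   1.97  0.02  1.07 -1.1 ]
(0.432, -0.25, 0.17) 0 [ 0.56  0.37 -0.16  1.98  0.08  0.8  -1.21]
(0.432, -0.25, 0.17) 180 [ 1.02  0.47 -0.73  1.95  0.4   0.87  1.64]
1.625
0.5667
stand [{'position': [126.7, 269.3], 'confidence': 0.94}] [{'position': [147.7, 351.5], 'confidence': 0.88}]
[ 0.43519495 -0.25127326  0.01003344] [array([-0.4,  0.1]), array([ 0.4, -0.1])]
stand_mark [{'position': [134.3, 270.1], 'confidence': 0.94}] [{'position': [160.5, 374.5], 'confidence': 0.82}]
[ 0.42853095 -0.256867    0.11569608] [array([-1.2,  0.3]), array([ 1.2, -0.3])]
```

Run:
```python
import cv2
a=cv2.imread('pics/w1.png')[60:210,180:360]
b=cv2.imread('pics/w2.png')[60:210,270:450]
cv2.imwrite('pics/w1c.png',cv2.resize(a,None,fx=4,fy=4,interpolation=cv2.INTER_CUBIC))
cv2.imwrite('pics/w2c.png',cv2.resize(b,None,fx=4,fy=4,interpolation=cv2.INTER_CUBIC))
```

```text
(no output)
```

View pics/w1c.png

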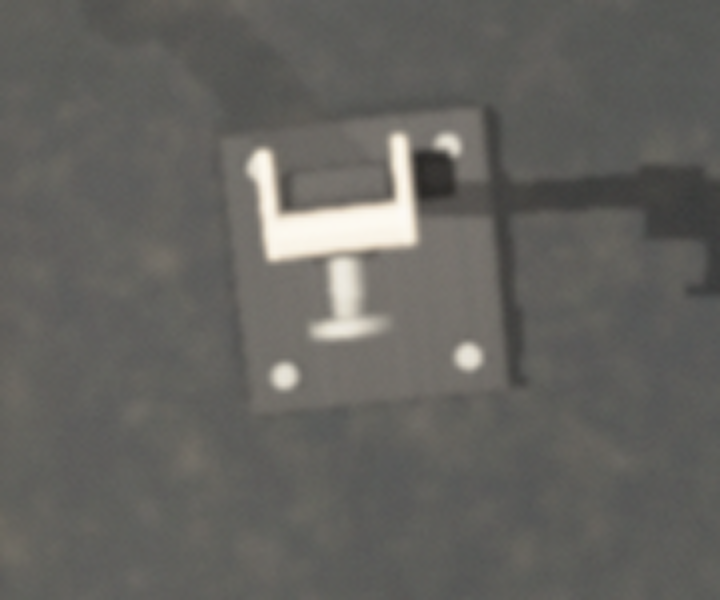

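View pics/w2c.png

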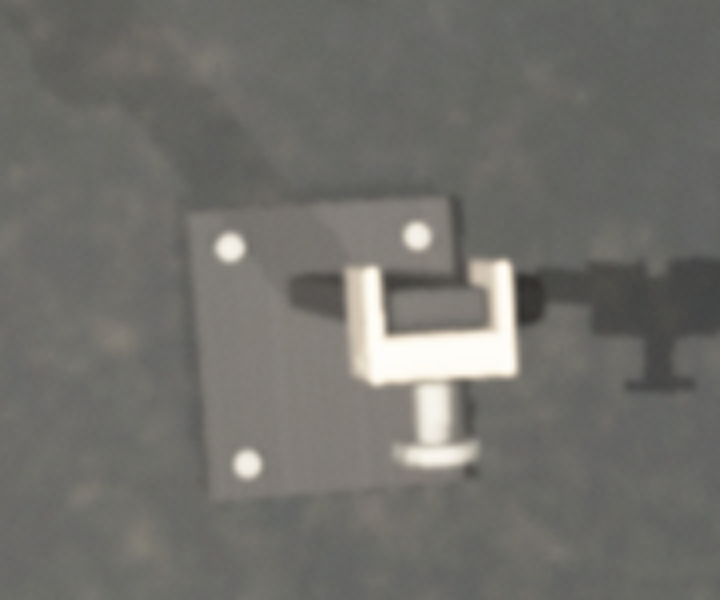

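View pics/w2.png

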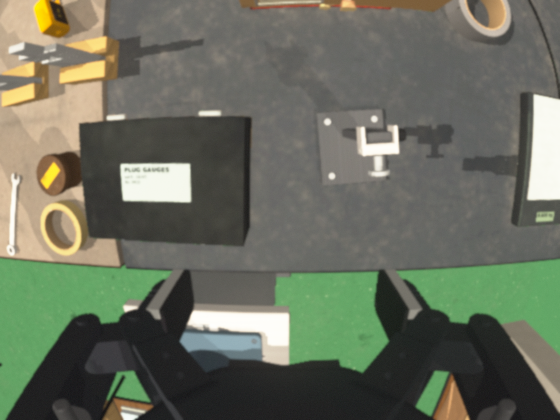

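Run:
```python
from h import *
import pickle
a,b=pickle.load(open("w12.pkl","rb"))
pa=lambda u,v:(60+v/4-.375,180+u/4-.375); pb=lambda u,v:(60+v/4-.375,270+u/4-.375)
def gnd(f,rc,z=.008):
    o,d=ray(f,rc);return (o+d*(z-o[2])/d[2])[:2]
A=[gnd(a,pa(*c)) for c in [(222,138),(487,105),(510,388),(253,412)]]
B=[gnd(b,pb(*c)) for c in [(190,212),(450,196),(212,500)]]
S1=[gnd(a,pa(*c)) for c in [(284,376),(468,356)]];S2=[gnd(b,pb(*c)) for c in [(231,247),(417,236),(247,464)]]
for n,X in (("A",A),("B",B),("S1",S1),("S2",S2)): print(n,np.round(X,4).tolist())
ang=lambda p,q:np.degrees(np.arctan2(q[1]-p[1],q[0]-p[0]))
print("yaws x:",ang(A[3],A[0]),ang(A[2],A[1]),ang(B[2],B[0]),ang(S2[2],S2[0]),"y:",ang(A[1],A[0])-90,ang(A[2],A[3])-90,ang(B[1],B[0])-90,ang(S1[1],S1[0])-90,ang(S2[1],S2[0])-90)
c=np.mean(A,0);print("center",c)
for n,u,v in [("headL",(309,333),(393,453)),("headR",(391,321),(482,446)),("headC",(350,328),(437,452)),("carrFL",(270,259),(370,383)),("carrFR",(415,243),(519,375))]:
    p,e=tri([(a,pa(*u)),(b,pb(*v))]);print(n,np.round(p,4),e[0])
for p,ph in [((.432,-.32,.30),95),((.432,-.25,.17),95),((.432,-.32,.30),85)]:
    j=r.inverse_kinematics(list(p),Q(ph)); print(None if j is None else np.round(j,2))
```

```text
A [[0.4856, -0.1999], [0.4968, -0.2992], [0.3887, -0.3083], [0.38, -0.2099]]
B [[0.4861, -0.2001], [0.4962, -0.2975], [0.3795, -0.2099]]
S1 [[0.3937, -0.2221], [0.4009, -0.2922]]
S2 [[0.4736, -0.2151], [0.4804, -0.2849], [0.3932, -0.2227]]
yaws x: 5.411043717988551 4.771575252166456 5.259789200880452 5.381099642592763 y: 6.439251092194411 5.039288838855796 5.911307205607812 5.8531526489168755 5.569675637191807
center [ 0.43779069 -0.25431008]
headL [ 0.4189 -0.2429  0.1414] [-0.2  0. ]
headR [ 0.4226 -0.2658  0.1491] [-0.3  0.1]
headC [ 0.4202 -0.2544  0.1449] [-0.  0.]
carrFL [ 0.4394 -0.2333  0.1511] [ 0.3 -0.1]
carrFR [ 0.4434 -0.2722  0.1576] [ 0.1 -0. ]
[ 0.78  0.29 -0.28  1.75  0.09  1.12  0.56]
[ 0.71  0.39 -0.34  1.97  0.17  0.81  0.36]
[ 0.76  0.29 -0.26  1.75  0.08  1.12  0.39]
```

Run:
```python
from h import *
t=r.read_clock();r.move_to([.55,.16,.34],Q(90));print(r.read_clock()-t)
a=grab("wrist");cv2.imwrite("pics/w3.png",a["pixels"])
t=r.read_clock();r.move_to([.56,.08,.31],Q(90));print(r.read_clock()-t)
b=grab("wrist");cv2.imwrite("pics/w4.png",b["pixels"])
for q in ["bracket","bracket_grip","bracket_seat","bracket_channel","rest_a","closed_plate_grip"]:
    A=r.landmark_of(a,q);B=r.landmark_of(b,q);print(q,A[:1],B[:1])
    if A and B:
        p,e=tri([(a,A[0]["position"]),(b,B[0]["position"])]);print(p,e)
import pickle;pickle.dump((a,b),open("w34.pkl","wb"));print(r.read_clock())
```

```text
1.2999999999999998
0.4333
bracket [{'position': [165.4, 313.4], 'confidence': 0.79}] [{'position': [110.2, 307.0], 'confidence': 0.93}]
[0.59274703 0.16368839 0.00430892] [array([ 0.1, -0.8]), array([-0.1,  0.9])]
bracket_grip [{'position': [189.5, 326.5], 'confidence': 0.87}] [{'position': [104.1, 319.0], 'confidence': 0.8}]
[0.59072711 0.16347241 0.17365598] [array([ 0.1, -0.9]), array([-0.1,  1.1])]
bracket_seat [] [{'position': [108.4, 310.8], 'confidence': 0.91}]
bracket_channel [{'position': [149.4, 317.6], 'confidence': 0.82}] [{'position': [74.8, 312.8], 'confidence': 0.87}]
[0.58931675 0.19739504 0.11278624] [array([-0. ,  0.6]), array([ 0. , -0.7])]
rest_a [{'position': [168.5, 312.5], 'confidence': 0.68}] [{'position': [118.2, 304.1], 'confidence': 0.86}]
[ 0.59285094  0.15328395 -0.0319469 ] [array([ 0.3, -1.9]), array([-0.3,  2.1])]
closed_plate_grip [{'position': [53.7, 311.8], 'confidence': 0.7}] [{'position': [77.0, 181.4], 'confidence': 0.49}]
[0.55653628 0.18939281 0.46887062] [array([467.1,  30.4]), array([-585.9,   23.6])]
7.675
```

View pics/w3.png

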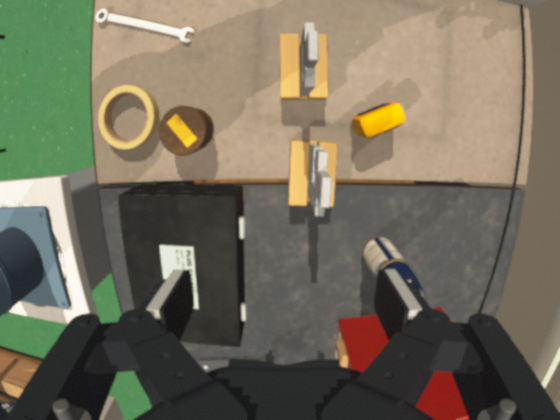

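View pics/w4.png

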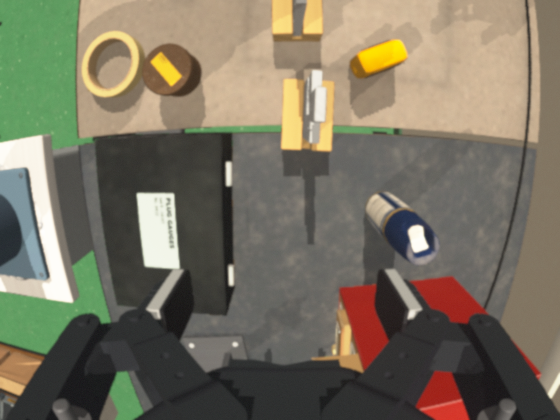

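Run:
```python
import cv2
a=cv2.imread('pics/w3.png')[130:230,250:370]
b=cv2.imread('pics/w4.png')[55:165,250:370]
cv2.imwrite('pics/w3c.png',cv2.resize(a,None,fx=6,fy=6,interpolation=cv2.INTER_CUBIC)[:600])
cv2.imwrite('pics/w4c.png',cv2.resize(b,None,fx=5,fy=5,interpolation=cv2.INTER_CUBIC))
```

```text
(no output)
```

View pics/w3c.png

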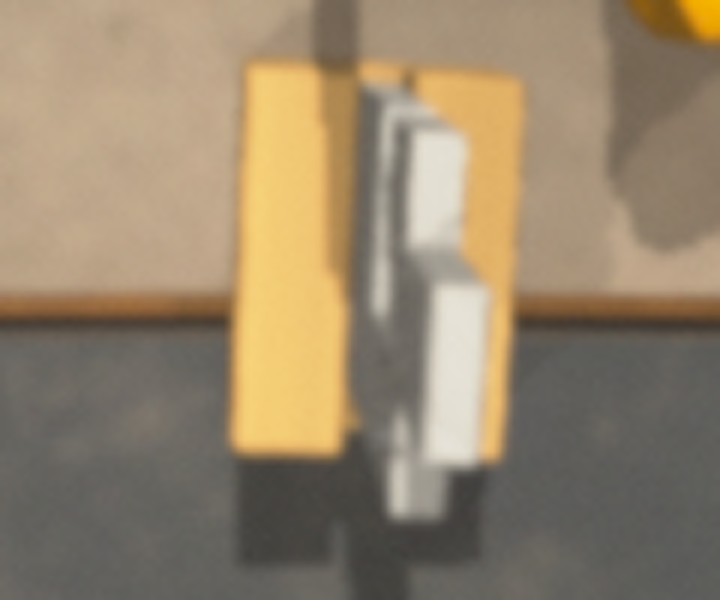

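View pics/w4c.png

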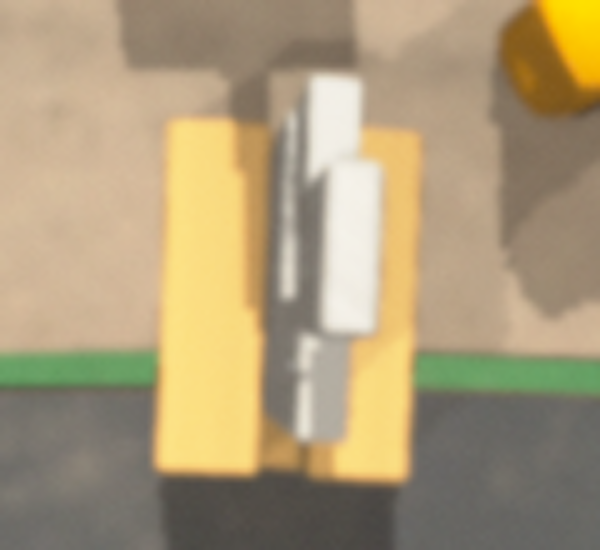

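Run:
```python
from h import *
import pickle
a,b=pickle.load(open("w34.pkl","rb"))
pa=lambda u,v:(130+v/6-.42,250+u/6-.42); pb=lambda u,v:(55+v/5-.4,250+u/5-.4)
T=[];
for n,u,v in [("tab+y-x",(435,282),(330,158)),("tab+y+x",(490,290),(383,163)),("tab-y+x",(478,465),(375,333)),("tab-y-x",(423,460),(318,330))]:
    p,e=tri([(a,pa(*u)),(b,pb(*v))]);print(n,np.round(p,4),e[0]);T.append(p)
T=np.array(T);c=T.mean(0);print("tab",c)
ang=lambda p,q:np.degrees(np.arctan2(q[1]-p[1],q[0]-p[0]))-90
print("yaw",ang(T[3],T[0]),ang(T[2],T[1]))
def gnd(f,rc,z):
    o,d=ray(f,rc);return (o+d*(z-o[2])/d[2])[:2]
for f,pp,cs in ((a,pa,[(248,62),(525,75),(500,462),(232,455)]),(b,pb,[(170,118),(422,128),(408,482),(155,473)])):
    X=np.array([gnd(f,pp(*k),.042) for k in cs]);print("rest",X.mean(0),np.linalg.norm(X[0]-X[3]),np.linalg.norm(X[0]-X[1]),"yaw",ang(X[3],X[0]),ang(X[2],X[1]),ang(X[0],X[1])+90,ang(X[3],X[2])+90)
    cs=[(435,282),(490,290),(478,465),(423,460)] if f is a else [(330,158),(383,163),(375,333),(318,330)]
    X=np.array([gnd(f,pp(*k),.184) for k in cs]);print("tab@.184",X.mean(0),ang(X[3],X[0]),ang(X[2],X[1]))
```

```text
tab+y-x [0.586  0.1779 0.1825] [-0.   0.1]
tab+y+x [0.5945 0.177  0.1846] [-0.   0.1]
tab-y+x [0.5933 0.1487 0.1847] [ 0. -0.]
tab-y-x [0.5843 0.1491 0.183 ] [ 0.  -0.3]
tab [0.58953718 0.16318062 0.18367497]
yaw -3.3619886336344535 -2.4060605861594695
rest [0.58939459 0.15712892] 0.0915085450825098 0.06285229843053906 yaw -2.373126894925946 -2.1099591252918657 -2.1682953359509156 -1.7341731832547254
tab@.184 [0.58954096 0.16324657] -2.499237589628507 -2.1691390655185216
rest [0.58961329 0.15702997] 0.09012531670626793 0.06277770889920743 yaw -2.785219605783567 -1.9008656675034104 -1.4932746285271463 -1.90551005865062
tab@.184 [0.58948322 0.16315006] -3.9754530842338767 -2.5845967589141026
```

Run:
```python
from h import *
q=Q(87.7)
r.move_to([.5895,.1632,.24],q)
hit=r.servo_line([.5895,.1632,.148],vel=.08,f_stop=6);print(hit,r.read_tcp_pos(),r.read_force())
if not hit:
    r.grasp(70);print(r.read_gripper_width(),r.read_force(),r.read_tcp_pos())
f=grab("wrist");cv2.imwrite("pics/w5.png",f["pixels"]);print(r.read_clock())
```

```text
False [0.58990391 0.16338665 0.14860058] [-0.14903492 -0.18067945 -0.64811649]
0.009188523189059017 [ 1.15208551 -0.82551527  1.18849959] [0.5896981  0.16327003 0.14816078]
10.225
```

View pics/w5.png

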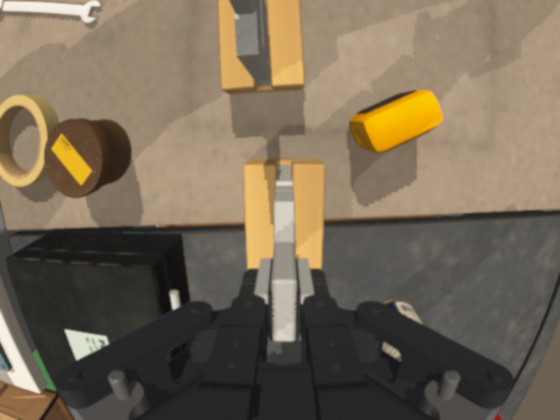

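Run:
```python
from h import *
p=r.read_tcp_pos()
r.servo_line([.5895,.1632,.30],vel=.15);print(r.read_force(),r.read_gripper_width())
r.move_to([.45,-.02,.325],Q(91))
r.move_to([.4324,-.2541,.315],Q(95.5));print(r.read_tcp_pos(),r.read_force(),r.read_clock())
f=grab("wrist");cv2.imwrite("pics/w6.png",f["pixels"])
s=grab("scene");cv2.imwrite("pics/s6.png",cv2.resize(s["pixels"][100:260,250:450],None,fx=4,fy=4,interpolation=cv2.INTER_CUBIC)[:600])
```

```text
[-0.39452905 -0.05481857 -2.67356828] 0.009606775077250497
[ 0.43370575 -0.25186248  0.31492484] [ 0.40472441  0.8832492  -1.93570445] 13.25
```

View pics/w6.png

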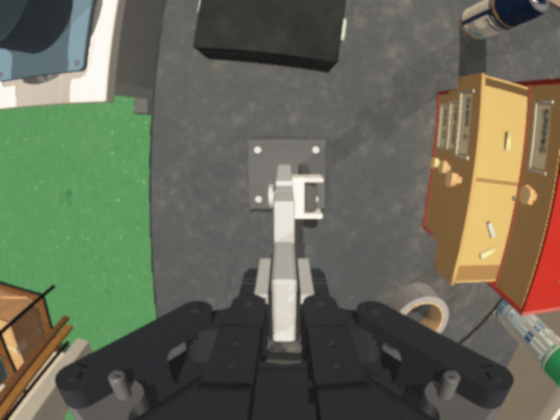

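View pics/s6.png

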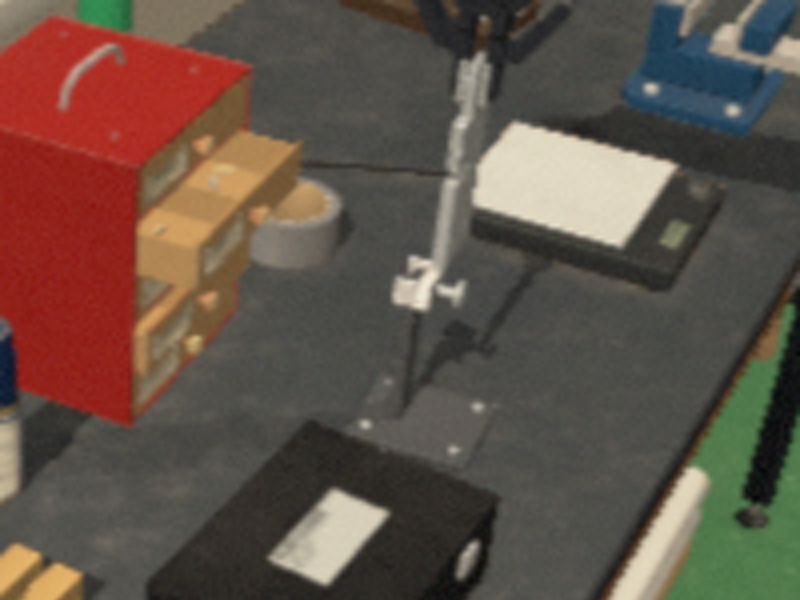

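Run:
```python
from h import *
r.servo_line([.4324,-.2541,.30],vel=.08);r.dwell(.2);print(r.read_tcp_pos(),r.read_force())
h=r.servo_line([.4324,-.2541,.255],vel=.02,f_stop=3);print(h,r.read_tcp_pos(),r.read_force(),r.read_moment())
r.dwell(.15);print(r.read_tcp_pos(),r.read_force(),r.read_clock())
f=grab("wrist");cv2.imwrite("pics/w7.png",cv2.resize(f["pixels"][120:250,210:350],None,fx=4,fy=4,interpolation=cv2.INTER_CUBIC))
```

```text
[ 0.43268968 -0.25412885  0.30040977] [-0.32295627  0.04529642 -2.34237384]
True [ 0.43255223 -0.2542113   0.27901218] [0.78315126 0.9736222  4.6476534 ] [ 0.14420858  0.13129013 -0.03477834]
[ 0.4325304  -0.25418628  0.27899241] [ 0.24255761 -0.46672631  6.34552588] 15.2167
```

View pics/w7.png

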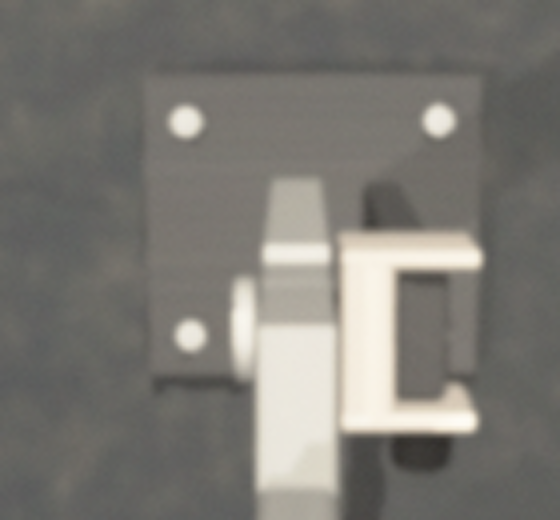

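```bash
cat >> h.py <<'E'
O=np.array([.4324,-.2541]);a_=np.radians(5.5);Y=np.array([-np.sin(a_),np.cos(a_)])
def P(y,z): return [*(O+Y*y),z]
def yoff(): return float((np.array(r.read_tcp_pos())[:2]-O)@Y)
E
python3 - <<'E'
from h import *
r.servo_line(P(0,.30),vel=.08)
r.servo_line(P(-.062,.30),vel=.15)
r.servo_line(P(-.062,.1902),vel=.12);r.dwell(.2);print(r.read_tcp_pos(),r.read_force(),r.read_clock())
h=r.servo_line(P(-.025,.1902),vel=.03,f_stop=4);print(h,yoff(),r.read_tcp_pos(),r.read_force(),r.read_clock())
f=grab("wrist");cv2.imwrite("pics/w8.png",cv2.resize(f["pixels"][120:300,180:370],None,fx=3,fy=3,interpolation=cv2.INTER_CUBIC))
s=grab("scene");cv2.imwrite("pics/s8.png",cv2.resize(s["pixels"][100:240,290:430],None,fx=4,fy=4,interpolation=cv2.INTER_CUBIC))
E
```

```text
[ 0.43869574 -0.31605684  0.19083157] [-0.07017422 -0.26368241 -1.48048265] 17.525
False -0.02524381509025742 [ 0.43477978 -0.27923142  0.19019547] [-0.35717801 -0.68572063 -2.3438621 ] 18.9083
```

View pics/w8.png

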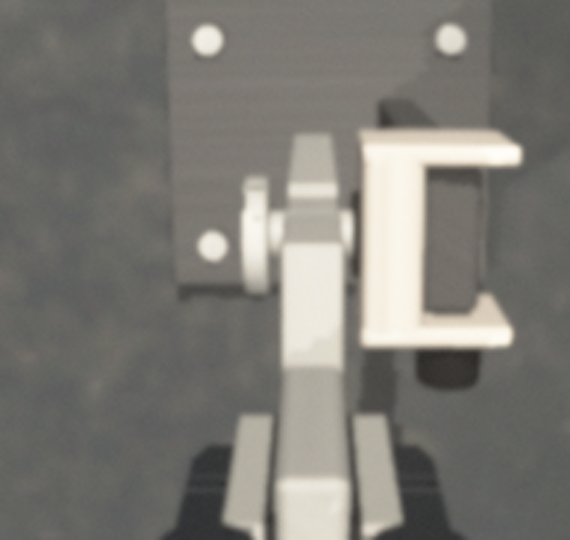

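View pics/s8.png

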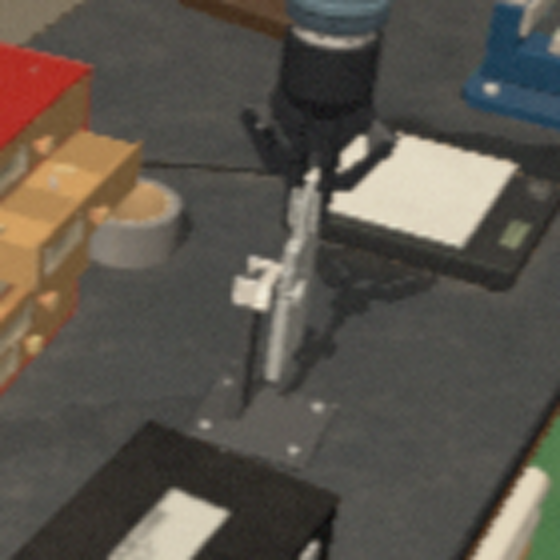

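Run:
```python
from h import *
h=r.servo_line(P(.007,.1902),vel=.02,f_stop=4);print(h,yoff(),r.read_tcp_pos(),r.read_force(),r.read_moment())
r.dwell(.15);print(yoff(),r.read_tcp_pos(),r.read_force(),r.read_clock())
```

```text
True 0.002701002468549698 [ 0.43206617 -0.25141865  0.19006781] [ 1.8864411  -2.87225647 -1.3527399 ] [-0.63957175 -0.41507413 -0.0602412 ]
0.0028248442933300763 [ 0.43185249 -0.25131481  0.189779  ] [ 1.9265967  -2.70681115  0.15624969] 20.4667
```

Run:
```python
from h import *
r.servo_line(P(.0008,.1902),vel=.02);r.dwell(.2);print(yoff(),r.read_tcp_pos(),r.read_force())
h=r.servo_line(P(.0008,.168),vel=.015,f_stop=3.5);print(h,yoff(),r.read_tcp_pos(),r.read_force(),r.read_moment())
r.dwell(.15);print(yoff(),r.read_tcp_pos(),r.read_force(),r.read_clock())
f=grab("wrist");cv2.imwrite("pics/w9.png",cv2.resize(f["pixels"][120:300,180:370],None,fx=3,fy=3,interpolation=cv2.INTER_CUBIC))
s=grab("scene");cv2.imwrite("pics/s9.png",cv2.resize(s["pixels"][100:240,290:430],None,fx=4,fy=4,interpolation=cv2.INTER_CUBIC))
```

```text
0.0011615692624981672 [ 0.4320105  -0.25297056  0.18996397] [-1.01291444  0.47169376 -2.54265054]
True 0.0007561872973578977 [ 0.43235152 -0.25334498  0.17401495] [-1.38488979 -0.11310973  4.15637996] [ 0.03564905  0.15803105 -0.0252605 ]
0.0007804826871359563 [ 0.43235435 -0.2533203   0.17397517] [-0.99737583  0.54932612  5.896264  ] 22.1417
```

View pics/w9.png

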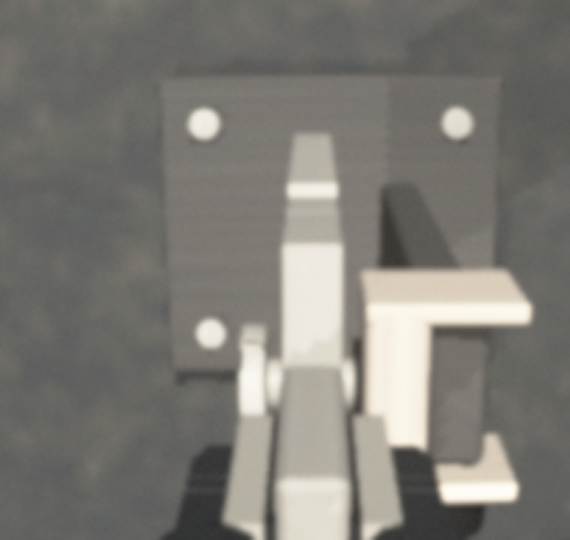

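View pics/s9.png

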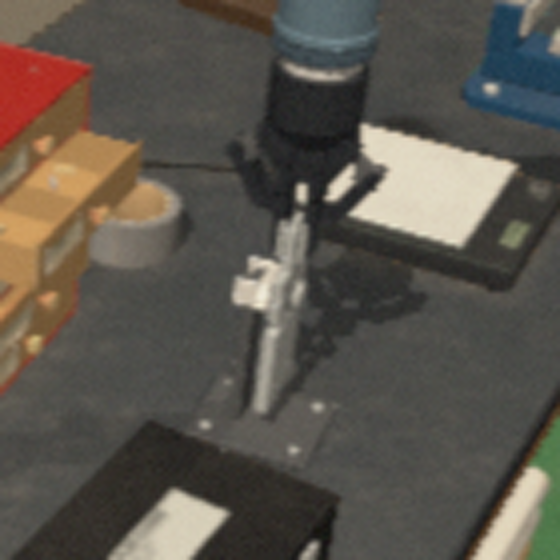

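Run:
```python
from h import *
r.servo_line(P(.0008,.1748),vel=.01);print(r.read_tcp_pos(),r.read_force())
r.release();r.dwell(.3);print(r.read_gripper_width(),r.read_force())
s=grab("scene");cv2.imwrite("pics/s10.png",cv2.resize(s["pixels"][100:240,290:430],None,fx=4,fy=4,interpolation=cv2.INTER_CUBIC))
r.servo_line(P(.0008,.24),vel=.05,f_stop=5);print(r.read_tcp_pos(),r.read_force())
r.servo_line(P(-.06,.31),vel=.12);r.dwell(.5)
f=grab("wrist");cv2.imwrite("pics/w10.png",cv2.resize(f["pixels"][60:240,180:370],None,fx=3,fy=3,interpolation=cv2.INTER_CUBIC))
s=grab("scene");cv2.imwrite("pics/s11.png",cv2.resize(s["pixels"][100:240,290:430],None,fx=4,fy=4,interpolation=cv2.INTER_CUBIC))
t=grab("top")
res={}
for q in ["bracket_seat","bracket_grip","bracket"]:
    o=[(k,r.landmark_of(k,q)) for k in (f,s,t)]
    o=[(k,v[0]["position"]) for k,v in o if v and v[0]["confidence"]>.4]
    if len(o)>1: print(q,tri(o))
print(r.read_clock())
```

```text
[ 0.43233809 -0.25328026  0.1746295 ] [ 0.28505238 -0.66016383  0.2775598 ]
0.08527771991837546 [ 0.275514    0.34509215 -0.03231385]
[ 0.43214928 -0.25320698  0.23969116] [ 0.37649842  0.81714619 -0.49334545]
bracket_seat (array([ 0.42823255, -0.25561407,  0.14224645]), [array([ 0. , -0.6]), array([0.7, 0.3])])
bracket_grip (array([ 0.43547265, -0.25220428,  0.18574506]), [array([-2.3,  4.7]), array([ 0.2, -0.1]), array([1.3, 1.1])])
bracket (array([ 0.43535684, -0.24916861,  0.05218126]), [array([-1.7,  2.4]), array([0.2, 0.6]), array([0.2, 0.7])])
27.125
```

View pics/w10.png

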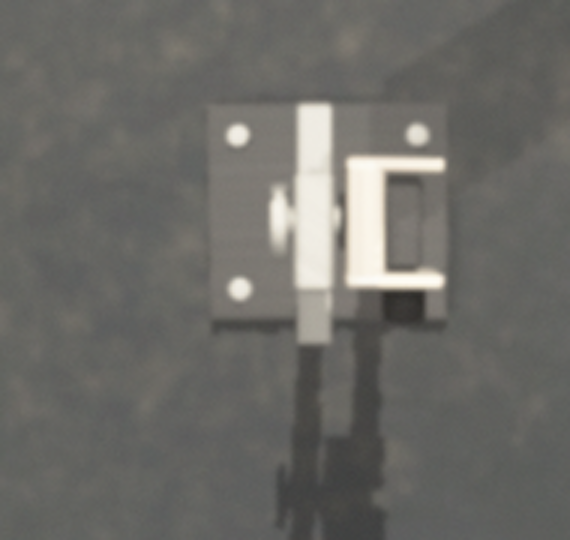

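View pics/s11.png

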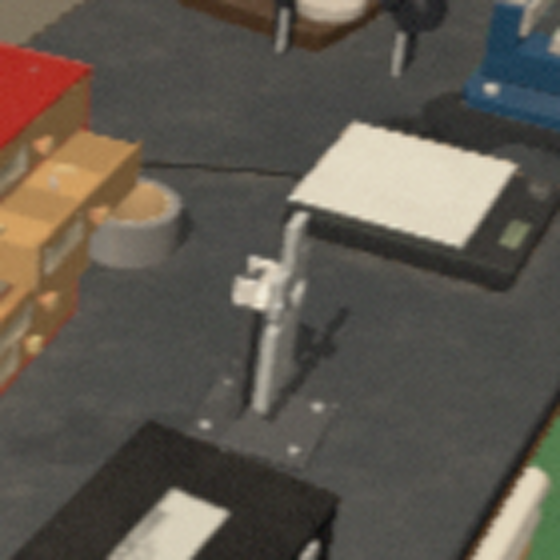

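The wrist crop shows the bracket standing upright between the pin head (about column 280) and the carriage (about column 350), untouched by the gripper. The scene crop agrees. The seat measures z = 0.142, against a felt pin height of 0.141.

Run:
```python
from h import *
r.job_done();print(r.read_clock())
```

```text
the job is handed in; nothing more can be done
the job is handed in; nothing more can be done
```

The bracket with the open slot is hanging by itself on the stand's pin, and the job is handed in at about 27 s of the 61 s allowed.

- **Finding the pin height:** I lowered the bracket's lower edge gently onto the pin. That put the pin axis at z ≈ 0.141 m, against about 0.142–0.145 m from the camera.
- **Hanging it:** I slid the slot in from the stand's -y side until it touched the inner end. I then backed off about 1.9 mm and let the bracket down.
- **Seating:** It met the pin at TCP z = 0.174 m, where 0.174–0.175 m was expected for fully home. I eased the load off before opening the gripper.
- **Contact forces:** The change in wrist force at contact was at most about 9 N, well under the 25 N limit.

**Last checks:** After the gripper withdrew, the pictures showed the bracket upright between the pin head and the carriage, touching nothing else. The measured seat height was z = 0.142 m, which agrees with the felt height.

**Disagreements:**
- The network points for the grip and lower edge came out about 5 mm low and 11 mm high of what I expected. I put that down to their scatter, because the pictures and the touch heights agree.
- I did not take a separate final picture of the other plate, the tin or the can. Nothing I felt suggested they were touched.

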